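# Transfer turned shafts to the outgoing rack in reverse order

### The job

Move the four turned shafts from the blue rack to the grey rack in reverse order, so that the last one turned is inspected first: the shaft nearest the orange strip on the blue rack goes to the grey rack's seat farthest from its orange strip, the next one to the next seat, and so on. Set each shaft down gently, without dropping it, fully seated in both V supports of its seat and centred endwise, and let go.

Things in the scene. Friction and masses are not known exactly. Their poses are not given: they have to be found in the camera images.
- blue_rack: Incoming rack, fixed: blue base plate 110 (x) x 300 (y) x 15 mm, origin at the centre of its underside on the table, z up. An orange strip 16 mm wide, top 25 mm above the table, runs across its +y end; the other end is plain. Four coloured saddles stand on it in a row at y = -105, -35, 35, 105 mm, each with one shaft lying along the rack's x.
- grey_rack: Outgoing rack, fixed: as the blue one (orange strip at +y) but grey, with four black seats at y = -105, -35, 35, 105 mm. A seat is two 90 degree V supports, 14 mm thick, at x = -36 and 36 mm (58 mm free between; floor there 21 mm above the table); V mouth 31 mm wide, rim 56 mm above the table. A seated shaft lies along the rack's x, centred at x = 0, axis 55 mm above the table.
- steel_shaft_mid (a point): Centre (on the axis, half-way along) of the loose steel shaft: a round turned bar, bright silvery steel, dark thread rings at both ends (only looks; either end may point either way), 20 mm in diameter, 120 mm long, about 0.3 kg; its x runs along it. It starts lying in a saddle on the blue rack, axis 55 mm above the table, its middle free between the supports.
- black_shaft_mid (a point): Centre (on the axis, half-way along) of the loose black shaft: a round turned bar, dark blackened steel, light thread rings at one end (only looks; either end may point either way), 20 mm in diameter, 120 mm long, about 0.3 kg; its x runs along it. It starts lying in a saddle on the blue rack, axis 55 mm above the table, its middle free between the supports.
- brass_shaft_mid (a point): Centre (on the axis, half-way along) of the loose brass shaft: a round turned bar, yellow brass, a few dark rings near each end (only looks; either end may point either way), 20 mm in diameter, 120 mm long, about 0.3 kg; its x runs along it. It starts lying in a saddle on the blue rack, axis 55 mm above the table, its middle free between the supports.
- azure_shaft_mid (a point): Centre (on the axis, half-way along) of the loose azure shaft: a round turned bar, bright blue anodised aluminium, dark thread rings at one end (only looks; either end may point either way), 20 mm in diameter, 120 mm long, about 0.12 kg; its x runs along it. It starts lying in a saddle on the blue rack, axis 55 mm above the table, its middle free between the supports.
- red_saddle: Red plastic saddle fixed on the blue rack, 92 (x) x 44 (y) mm, origin at the centre of its underside, 15 mm above the table; V supports like the grey rack's seats (lying shaft's axis 40 mm above the origin, floor 6 mm thick). It holds the steel shaft at the start and stays behind, marking where it came from; its colour means nothing else.
- yellow_saddle: Yellow plastic saddle fixed on the blue rack, 92 (x) x 44 (y) mm, origin at the centre of its underside, 15 mm above the table; V supports like the grey rack's seats (lying shaft's axis 40 mm above the origin, floor 6 mm thick). It holds the black shaft at the start and stays behind, marking where it came from; its colour means nothing else.
- green_saddle: Green plastic saddle fixed on the blue rack, 92 (x) x 44 (y) mm, origin at the centre of its underside, 15 mm above the table; V supports like the grey rack's seats (lying shaft's axis 40 mm above the origin, floor 6 mm thick). It holds the brass shaft at the start and stays behind, marking where it came from; its colour means nothing else.
- white_saddle: White plastic saddle fixed on the blue rack, 92 (x) x 44 (y) mm, origin at the centre of its underside, 15 mm above the table; V supports like the grey rack's seats (lying shaft's axis 40 mm above the origin, floor 6 mm thick). It holds the azure shaft at the start and stays behind, marking where it came from; its colour means nothing else.
There are look-alikes about, which are no part of the job. Leave any green or pink look-alike of the part that bears steel_shaft_mid alone.

How it is judged:
At the end, for the whole second after the job is handed in: Each shaft lies released and at rest in its own seat of the grey rack, in reverse of its order on the blue rack counted from the orange strips: within 10 mm of the seat sideways, 15 mm of the rack's middle endwise, 5 mm of seated height, parallel to the seat within 0.12 rad (((y of red_saddle in the frame of blue_rack between -0.12 and -0.09 m and y of steel_shaft_mid in the frame of grey_rack between 0.095 and 0.115 m) or (y of red_saddle in the frame of blue_rack between -0.05 and -0.02 m and y of steel_shaft_mid in the frame of grey_rack between 0.025 and 0.045 m) or (y of red_saddle in the frame of blue_rack between 0.02 and 0.05 m and y of steel_shaft_mid in the frame of grey_rack between -0.045 and -0.025 m) or (y of red_saddle in the frame of blue_rack between 0.09 and 0.12 m and y of steel_shaft_mid in the frame of grey_rack between -0.115 and -0.095 m)) and x of steel_shaft_mid in the frame of grey_rack between -0.015 and 0.015 m and z of steel_shaft_mid in the frame of grey_rack between 0.05 and 0.06 m and angle between the x axis of each of steel_shaft_mid, black_shaft_mid, brass_shaft_mid, azure_shaft_mid and the x axis of grey_rack, either way round below 0.12 rad and linear speed of each of steel_shaft, black_shaft, brass_shaft, azure_shaft below 0.02 m/s and contact force between each of steel_shaft, black_shaft, brass_shaft, azure_shaft and the fingers below 0.05 N and ((y of yellow_saddle in the frame of blue_rack between -0.12 and -0.09 m and y of black_shaft_mid in the frame of grey_rack between 0.095 and 0.115 m) or (y of yellow_saddle in the frame of blue_rack between -0.05 and -0.02 m and y of black_shaft_mid in the frame of grey_rack between 0.025 and 0.045 m) or (y of yellow_saddle in the frame of blue_rack between 0.02 and 0.05 m and y of black_shaft_mid in the frame of grey_rack between -0.045 and -0.025 m) or (y of yellow_saddle in the frame of blue_rack between 0.09 and 0.12 m and y of black_shaft_mid in the frame of grey_rack between -0.115 and -0.095 m)) and x of black_shaft_mid in the frame of grey_rack between -0.015 and 0.015 m and z of black_shaft_mid in the frame of grey_rack between 0.05 and 0.06 m and ((y of green_saddle in the frame of blue_rack between -0.12 and -0.09 m and y of brass_shaft_mid in the frame of grey_rack between 0.095 and 0.115 m) or (y of green_saddle in the frame of blue_rack between -0.05 and -0.02 m and y of brass_shaft_mid in the frame of grey_rack between 0.025 and 0.045 m) or (y of green_saddle in the frame of blue_rack between 0.02 and 0.05 m and y of brass_shaft_mid in the frame of grey_rack between -0.045 and -0.025 m) or (y of green_saddle in the frame of blue_rack between 0.09 and 0.12 m and y of brass_shaft_mid in the frame of grey_rack between -0.115 and -0.095 m)) and x of brass_shaft_mid in the frame of grey_rack between -0.015 and 0.015 m and z of brass_shaft_mid in the frame of grey_rack between 0.05 and 0.06 m and ((y of white_saddle in the frame of blue_rack between -0.12 and -0.09 m and y of azure_shaft_mid in the frame of grey_rack between 0.095 and 0.115 m) or (y of white_saddle in the frame of blue_rack between -0.05 and -0.02 m and y of azure_shaft_mid in the frame of grey_rack between 0.025 and 0.045 m) or (y of white_saddle in the frame of blue_rack between 0.02 and 0.05 m and y of azure_shaft_mid in the frame of grey_rack between -0.045 and -0.025 m) or (y of white_saddle in the frame of blue_rack between 0.09 and 0.12 m and y of azure_shaft_mid in the frame of grey_rack between -0.115 and -0.095 m)) and x of azure_shaft_mid in the frame of grey_rack between -0.015 and 0.015 m and z of azure_shaft_mid in the frame of grey_rack between 0.05 and 0.06 m); the robot touches nothing.
It fails at once if the steel shaft is dropped (falls free, from more than about 25 mm) (contact force between steel_shaft and the fingers below 0.01 N and linear speed of steel_shaft above 0.7 m/s).
It fails at once if the black shaft is dropped (falls free, from more than about 25 mm) (contact force between black_shaft and the fingers below 0.01 N and linear speed of black_shaft above 0.7 m/s).
It fails at once if the brass shaft is dropped (falls free, from more than about 25 mm) (contact force between brass_shaft and the fingers below 0.01 N and linear speed of brass_shaft above 0.7 m/s).
It fails at once if the azure shaft is dropped (falls free, from more than about 25 mm) (contact force between azure_shaft and the fingers below 0.01 N and linear speed of azure_shaft above 0.7 m/s).
It also fails if it takes over 115 s, if anything falls off the work surface, if the arm or the gripper's body presses on something with over 40 N, if the wrist force passes 120 N, or if a joint passes its speed limit or range.

### The arm

A 6-joint arm with a two-finger parallel gripper is mounted at the origin on the work surface. World frame = base frame: x ahead of the robot, y to its left, z up, the work surface at z = 0. Lengths are in m, angles in rad, forces in N, time in s.
With the tool pointing down it reaches from about 0.3 to 0.75 m from the base axis. Payload 8.5 kg.
Tool frame: the origin (TCP) lies midway between the tips of the shut fingers; the grasp point (between the pads) lies 19 mm behind it; z points along the fingers, y is the line along which they close (so a half turn about z gives the same grasp; the last joint's range is limited). The gripper opens to 85 mm and grips with 20 to 120 N. Pads are 22 mm wide; open, the fingers measure 114 mm over their backs; the gripper's body (76 mm by 85 mm) begins 54 mm behind the grasp point. The pads swing forward as they close: fully open they stand 13 mm farther back than shut.
Start: joints at [-1.466, 0.381, 1.297, -0, 1.464, -0.215], TCP at [0.173, -0.522, 0.231] pointing down, gripper open.
Joint ranges: [-3.11, 3.11], [-0.89, 2.33], [0.22, 2.48], [-1.42, 4.56], [0.17, 2.85], [-2.88, 2.88]. Speed limits (rad/s): [2.39, 2.39, 3.14, 3.14, 3.14, 3.14].

### API

Orientations are given as [roll, pitch, yaw] about the fixed x, y, z axes, in that order (R = Rz(yaw) Ry(pitch) Rx(roll)).
In Python, from plant import robot gives the robot as it stands.
- The arm moves only by the tool play_rows, never from a script. Its argument "plan" is a list of rows, each a list of 3 entries, a list of its own where there are three numbers: the shift along the tool's x, y, z in mm, then the turn, a rotation vector about the tool's x, y, z in degrees, then the finger opening in mm, from 0 to 85.4. In form: [[[tx, ty, tz], [rx, ry, rz], claw], ...]. A call has 1 to 20 rows; each row shifts and turns the commanded pose from where the row before left it, along the tool's axes as they then stand; what a row does not reach is not made up. A row lasts 1/10 s, in which the tool goes at most 50 mm and 8.59 degrees, less where a joint would pass 70% of its speed; a pose out of reach is approached as far as the arm can. A call is refused whole if a number of a shift passes 50 or a number of a turn 8.59, either way. A call with a gripper value outside its range is refused whole. The fingers move at their own pace and stop on an object; "newtons" is the grip in N (left out, the last holds). Time passes only in rows, so rows that do not move let the fingers close. It gives the time, the measured TCP pose, the force, the opening and the grip force at its end, in the units of the state.
- robot.get_state(): the state, without advancing time (a new reading comes with each control period).
- robot.snapshot(name): name is "side" or "top" or "wrist"; returns the picture (420x560x3 uint8, blue, green, red); there is no depth.
- robot.camera_params(name): a dict with "mtx" (3x3 intrinsics, pixels), "k1" (the pictures are not rectified: a ray, as slopes to the right and down, at radius r is drawn at 1 + k1 r^2 times it, then the intrinsics apply), "rvec" (rotation vector, rad) and "tvec" (3), from world to camera coordinates, as OpenCV has them; the wrist camera has in their place "mount" (4x4, takes a point from camera to tool coordinates, whose origin is the TCP and whose axes are the flange's). Camera axes: x right, y down, z forward; pixel columns grow to the right and rows downward; lengths in m; the calibration is good to about 2 mm. A picture is of the moment at which its call begins: read the wrist's pose just before it. camera_params takes no time and is no camera call.
- robot.close_job(): hands the job in; it is judged then, once.
The state is a dict: "time": time; "joint_positions": joint angles; "qd": joint speeds; "tau": joint torques, N m; "tool_pos": TCP position; "ee_rot": TCP orientation; "force": force on the tool from outside, world axes, zero at the start; "ft_torque": the same for the moment, N m; "width": opening from 0.0 (shut) to 1.0 (fully open); "grasp_force": force on a finger pad.
Only numpy, scipy, OpenCV 4.12 (cv2) and the standard library are available. Lean on these libraries where they do the work, as an engineer would, in place of code of your own. Each camera call takes 0.05 s, during which the arm holds its last target. There are 200 camera calls.

## Working session

There is one attempt and no reset: what is moved stays moved. The work goes in short steps, Python scripts to look and compute and a tool call to move; the robot and the scene stay as the last step left them, time stands still between calls to the robot, and variables do not carry over. Pictures are saved under pics/ and viewed, at most 14 in all, crops included, and the job is handed in when it is done.

Besides the shell and the picture viewer there is one more tool, called after "Request:" as name([rows], argument=value, ...), one row to a line, values as JSON. play_rows: Moves the arm, as the interface text tells. Its arguments: {"type":"object","properties":{"plan":{"type":"array"},"newtons":{"type":"number"}},"required":["plan"]}

```bash
mkdir -p pics; ls; python3 - <<'E'
from plant import robot
import cv2
for n in("top","side"):
    p=robot.camera_params(n); print(n,p)
    im=robot.snapshot(n); cv2.imwrite(f"pics/{n}0.png",im)
print(robot.camera_params("wrist"));print(robot.get_state())
E
```

```text
pics
top {'mtx': array([[497.12347689,   0.        , 267.90512189],
       [  0.        , 497.12347689, 211.68644151],
       [  0.        ,   0.        ,   1.        ]]), 'k1': -0.10043306084152184, 'rvec': array([ 2.14981332, -2.14757856,  0.13401064]), 'tvec': array([0.02578083, 0.41301895, 1.31468211])}
side {'mtx': array([[540.71482703,   0.        , 277.47233877],
       [  0.        , 540.71482703, 213.71211752],
       [  0.        ,   0.        ,   1.        ]]), 'k1': -0.1271311776505306, 'rvec': array([ 1.04071437, -2.50307876,  0.97459281]), 'tvec': array([0.30379175, 0.24316386, 1.11371183])}
{'mtx': array([[367.58563719,   0.        , 276.98651662],
       [  0.        , 367.58563719, 203.41672354],
       [  0.        ,   0.        ,   1.        ]]), 'k1': -0.04369535215874442, 'mount': array([[ 1.50042202e-04, -9.52085882e-01, -3.05830756e-01,
         7.70902022e-02],
       [ 9.99999827e-01, -3.11899738e-05,  5.87703186e-04,
        -3.75496467e-04],
       [-5.69082760e-04, -3.05830791e-01,  9.52085712e-01,
        -1.41245257e-01],
       [ 0.00000000e+00,  0.00000000e+00,  0.00000000e+00,
         1.00000000e+00]])}
{'time': 0.1, 'joint_positions': array([-1.46631757e+00,  3.81154568e-01,  1.29815402e+00, -6.39537271e-06,
        1.46357063e+00, -2.15291314e-01]), 'qd': array([ 2.16060137e-05, -2.51229074e-03, -3.07958313e-03,  1.39462258e-03,
       -1.01747539e-03,  2.21505938e-04]), 'tau': array([ 6.04522022e-03, -4.49217939e+01, -2.31655633e+01, -1.11407024e-05,
        3.64951818e-03,  8.30628068e-06]), 'tool_pos': array([ 0.1728657 , -0.52186546,  0.23077001]), 'ee_rot': array([-3.14033444e+00, -2.68639301e-04,  3.19770586e-01]), 'force': array([-0.18605826,  0.78975924, -0.23469252]), 'ft_torque': array([ 0.01348359,  0.05632309, -0.05441785]), 'grasp_force': 0.0, 'width': 1.0006510496380563}
```

View pics/top0.png

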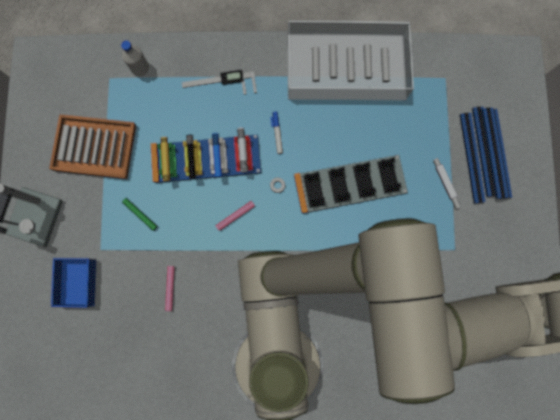

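View pics/side0.png

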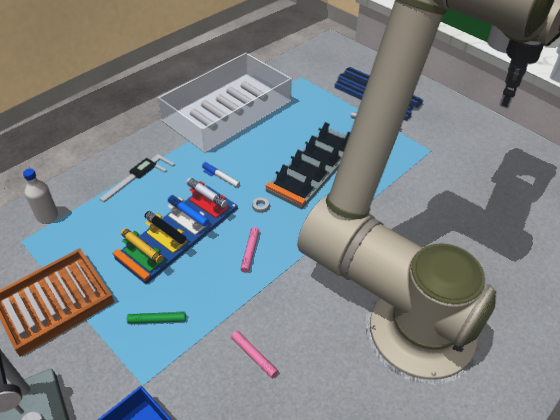

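The top view shows the blue rack around (207,159), with its orange strip at the left end. From the strip the order is brass/green (165,158), black/yellow (192,156), azure/white (215,155), steel/red (241,152). The grey rack is around (350,184), strip at the left (301,193). Look-alikes are the green bar (140,214), pink bars (236,215) and (170,288), and the trays of grey bars. All of these lie off the rack.

```bash
cat > h.py <<'E'
import numpy as np, cv2
from scipy.spatial.transform import Rotation as Ro
from plant import robot
def cam(n,st=None):
    p=robot.camera_params(n)
    if n!="wrist":
        R=cv2.Rodrigues(p["rvec"])[0]; t=np.array(p["tvec"])
    else:
        st=st or robot.get_state()
        T=np.eye(4);T[:3,:3]=Ro.from_euler("xyz",st["ee_rot"]).as_matrix();T[:3,3]=st["tool_pos"]
        M=np.linalg.inv(T@p["mount"]);R=M[:3,:3];t=M[:3,3]
    return dict(K=p["mtx"],k=p["k1"],R=R,t=t)
def proj(c,P):
    q=np.atleast_2d(P)@c["R"].T+c["t"]; s=q[:,:2]/q[:,2:]
    s=s*(1+c["k"]*(s**2).sum(1,keepdims=True))
    return s@c["K"][:2,:2].T+c["K"][:2,2]
def unproj(c,px,z):
    u=cv2.undistortPoints(np.float64(px).reshape(-1,1,2),c["K"],np.array([c["k"],0,0,0]))[:,0]
    d=np.c_[u,np.ones(len(u))]@c["R"]; o=-c["R"].T@c["t"]
    return o+d*((z-o[2])/d[:,2])[:,None]
def ortho(c,im,z,x0,x1,y0,y1,s):  # image up=+x, left=+y, s px/m
    xs=np.arange(x1,x0,-1/s); ys=np.arange(y1,y0,-1/s)
    X,Y=np.meshgrid(xs,ys,indexing="ij")
    m=proj(c,np.stack([X,Y,0*X+z],-1).reshape(-1,3)).astype(np.float32).reshape(*X.shape,2)
    return cv2.remap(im,m[...,0],m[...,1],cv2.INTER_CUBIC)
E
python3 - <<'E'
from h import *
c=cam("top"); im=cv2.imread("pics/top0.png")
print(unproj(c,[[151,144],[260,136],[261,173],[152,182],[297,211],[404,197],[402,157]],.015).round(3))
print(unproj(c,[[165,158],[192,156],[215,155],[241,152]],.055).round(3))
cv2.imwrite("pics/o1.png",cv2.resize(im[120:225,140:420],None,fx=2.8,fy=2.8,interpolation=cv2.INTER_CUBIC))
E
```

```text
[[ 0.606  0.354  0.015]
 [ 0.628  0.049  0.015]
 [ 0.522  0.046  0.015]
 [ 0.497  0.347  0.015]
 [ 0.417 -0.053  0.015]
 [ 0.456 -0.348  0.015]
 [ 0.568 -0.347  0.015]]
[[0.556 0.304 0.055]
 [0.561 0.231 0.055]
 [0.563 0.169 0.055]
 [0.572 0.099 0.055]]
```

View pics/o1.png

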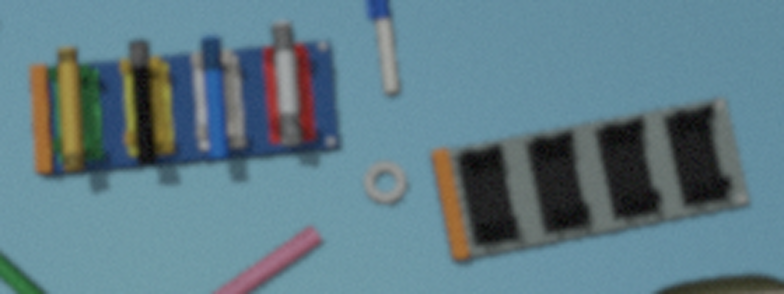

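The crop confirms the order brass, black, azure, steel from the strip. The plate sizes check out: corner spacings are about 305 x 109 mm, and the shaft pitch is about 70 mm. Next I move to view the grey rack with the wrist camera.

Request:
play_rows([
  [[0,0,0],[0,0,5.5],85],
  [[0,0,0],[0,0,5.5],85],
  [[32,-23,-1.5],[0,0,0],85],
  [[32,-23,-1.5],[0,0,0],85],
  [[32,-23,-1.5],[0,0,0],85],
  [[32,-23,-1.5],[0,0,0],85],
  [[32,-23,-1.5],[0,0,0],85],
  [[32,-23,-1.5],[0,0,0],85],
  [[32,-23,-1.5],[0,0,0],85],
  [[32,-23,-1.5],[0,0,0],85],
  [[32,-23,-1.5],[0,0,0],85],
  [[32,-23,-1.5],[0,0,0],85],
  [[32,-23,-1.5],[0,0,0],85],
  [[32,-23,-1.5],[0,0,0],85],
  [[0,0,0],[0,0,0],85],
  [[0,0,0],[0,0,0],85],
])

```text
time: 1.7
tool_pos: [0.5187, -0.1989, 0.2488]
ee_rot: [-3.141, 0.001, 0.129]
force: [-0.2, -0.3, -0.2]
width: 0.993
grasp_force: 0.0
```

```bash
python3 - <<'E'
from h import *
import pickle
st=robot.get_state(); im=robot.snapshot("wrist"); cv2.imwrite("pics/wg.png",im); pickle.dump(cam("wrist",st),open("wg.pkl","wb"))
print(st["tool_pos"],st["ee_rot"])
E
```

```text
[ 0.51866245 -0.19891206  0.24880537] [-3.14115657e+00  9.92468396e-04  1.29397574e-01]
```

View pics/wg.png

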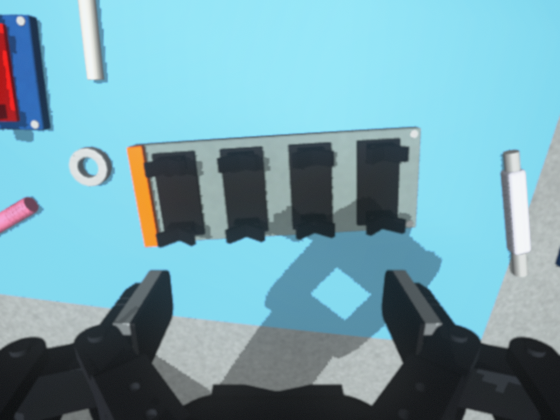

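The wrist view shows the grey rack: strip corners at (131,147) and (156,245), plate corners at (420,127) and (416,228), four black seats. I'll fit its pose with a least-squares on the strip and plate.

```bash
cat > fit.py <<'E'
from h import *
from scipy.optimize import least_squares
import pickle
def W(p,P):
    c,s=np.cos(p[2]),np.sin(p[2]); P=np.atleast_2d(np.float64(P)); return np.c_[P[:,0]*c-P[:,1]*s+p[0],P[:,0]*s+P[:,1]*c+p[1],P[:,2]]
def fit(c,pts,px,p0):
    r=least_squares(lambda p:(proj(c,W(p,pts))-px).ravel(),p0,loss="soft_l1"); print(r.x.round(4),r.fun.reshape(-1,2).round(1).tolist()); return r.x
def draw(c,im,p,name,crop=None,f=2):
    im=im.copy()
    def L(P,col):
        q=proj(c,W(p,P)); cv2.polylines(im,[np.int32(q*16)],True,col,1,cv2.LINE_AA,4)
    L([[-.055,-.15,.015],[.055,-.15,.015],[.055,.15,.015],[-.055,.15,.015]],(0,0,255))
    L([[-.055,.134,.025],[.055,.134,.025],[.055,.15,.025],[-.055,.15,.025]],(255,0,255))
    for y in(-.105,-.035,.035,.105):
        for x in(-.036,.036):
            L([[x-.007,y-.0155,.056],[x+.007,y-.0155,.056],[x+.007,y+.0155,.056],[x-.007,y+.0155,.056]],(0,255,0))
    if crop: a,b,d,e=crop; im=im[b:e,a:d]
    cv2.imwrite(name,cv2.resize(im,None,fx=f,fy=f,interpolation=cv2.INTER_CUBIC))
E
python3 - <<'E'
from fit import *
c=pickle.load(open("wg.pkl","rb")); im=cv2.imread("pics/wg.png")
hsv=cv2.cvtColor(im,cv2.COLOR_BGR2HSV); m=cv2.inRange(hsv,(5,180,120),(22,255,255))
cn=max(cv2.findContours(m,0,2)[0],key=cv2.contourArea); print(cv2.boxPoints(cv2.minAreaRect(cn)).round(1).tolist())
p=fit(c,[[.055,.15,.025],[-.055,.15,.025],[.055,-.15,.015],[-.055,-.15,.015]],np.array([[130.5,147],[147,246.5],[420,127],[416,228]]),[.4925,-.2,.13])
np.save("grey.npy",p)
draw(c,im,p,"pics/wg2.png",(110,110,440,270),2.4)
E
```

```text
[[127.5999984741211, 148.1999969482422], [141.0, 145.6999969482422], [159.10000610351562, 243.39999389648438], [145.6999969482422, 245.89999389648438]]
[ 0.4927 -0.2048  0.1911] [[-3.9, -0.2], [-1.8, 0.7], [3.8, 0.1], [2.0, 0.0]]
```

View pics/wg2.png

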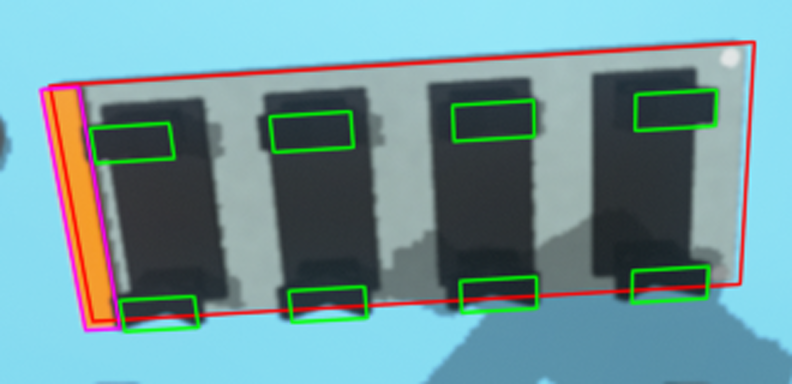

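```bash
python3 - <<'E'
from fit import *
c=pickle.load(open("wg.pkl","rb")); ct=cam("top"); im=cv2.imread("pics/top0.png"); w=cv2.imread("pics/wg.png")
A=[[.055,.15,.025],[-.055,.15,.025],[.055,-.15,.015],[-.055,-.15,.015]]
pt=fit(ct,A,np.array([[295,173.6],[303,213.5],[399.5,155.5],[407.5,193]]),[.4925,-.2,.13])
# wrist: which height/scale explains? fit with dz
px=np.array([[128,148],[145.7,246.5],[419,127],[416,228]])
f=lambda p:(proj(c,W(p,A)+[0,0,p[3]])-px).ravel()
r=least_squares(f,[*pt,0]); print(r.x.round(4),r.fun.round(1))
draw(ct,im,pt,"pics/tg.png",(285,145,415,220),6)
o=-c["R"].T@c["t"]; print(o, c["R"][2], -ct["R"].T@ct["t"])
hsv=cv2.cvtColor(w,cv2.COLOR_BGR2HSV)
E
```

```text
[ 0.4916 -0.2039  0.1906] [[-0.5, 0.4], [-0.6, -0.3], [0.3, -0.5], [1.2, 0.3]]
[ 0.4909 -0.2036  0.1943 -0.0056] [-0.5 -0.   0.4  0.3  1.1  0.6 -1.  -0.9]
[ 0.59516879 -0.18878588  0.38997368] [-0.30400731 -0.04008221 -0.95182613] [0.2350604  0.01487123 1.35799993]
```

View pics/tg.png

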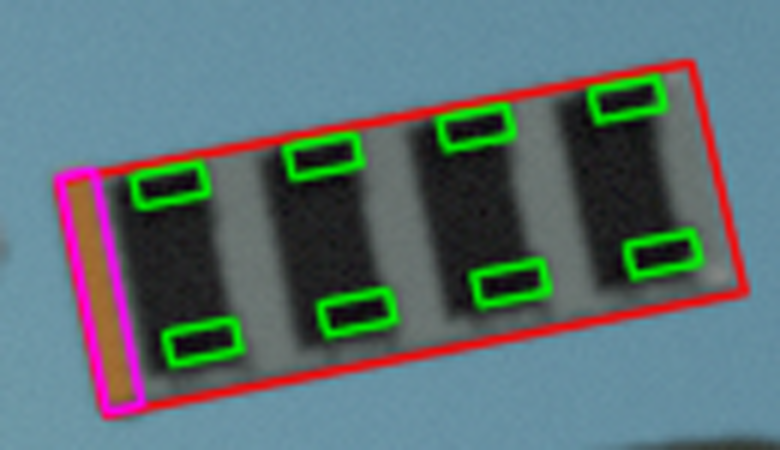

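The top-view fit agrees with the wrist fit: grey at about (0.491, -0.204), yaw 0.191, overlay aligned on plate and strip. Now the blue rack.

Request:
play_rows([
  [[10,-44,0],[0,0,3.4],85],
  [[10,-44,0],[0,0,0],85],
  [[10,-44,0],[0,0,0],85],
  [[10,-44,0],[0,0,0],85],
  [[10,-44,0],[0,0,0],85],
  [[10,-44,0],[0,0,0],85],
  [[10,-44,0],[0,0,0],85],
  [[10,-44,0],[0,0,0],85],
  [[9,-42,0],[0,0,0],85],
  [[0,0,0],[0,0,0],85],
  [[0,0,0],[0,0,0],85],
])

```text
time: 2.85
tool_pos: [0.5777, 0.1995, 0.249]
ee_rot: [3.141, 0.001, 0.068]
force: [-0.3, -0.3, 0.1]
width: 0.997
grasp_force: 0.0
```

```bash
python3 - <<'E'
from fit import *
st=robot.get_state(); im=robot.snapshot("wrist"); cv2.imwrite("pics/wb.png",im); c=cam("wrist",st); pickle.dump(c,open("wb.pkl","wb"))
print(st["tool_pos"],st["ee_rot"])
ct=cam("top")
A=[[.055,.15,.025],[-.055,.15,.025],[.055,-.15,.015],[-.055,-.15,.015]]
# crop readings /2.8
px=np.array([[32,66],[43,175],[333,43],[340,148]])/2.8+[140,120]
p=fit(ct,A,px,[.563,.199,.07]); np.save("blue.npy",p)
draw(c,im,p,"pics/wb2.png",None,1.4)
E
```

```text
[0.5777313  0.19945202 0.24901347] [3.14114198e+00 6.73860709e-04 6.83796327e-02]
[0.5627 0.196  0.0911] [[0.1, 0.2], [-1.7, -0.1], [0.0, -0.6], [1.0, 0.4]]
```

View pics/wb2.png

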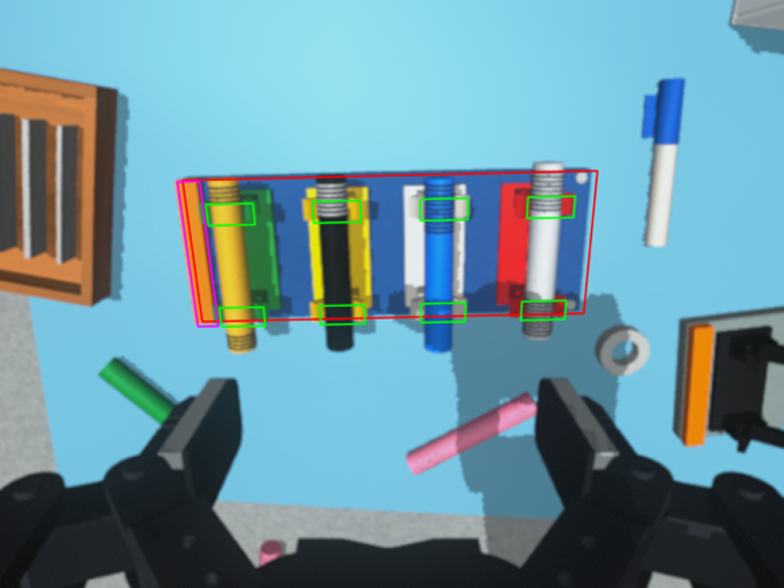

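The overlay fits the blue rack. Shaft ends are visible: brass (223,183)-(241,345), black (331,180)-(340,343), azure (438,182)-(438,345), steel (547,167)-(538,332). I'll compute each shaft's centre in the rack frame.

```bash
python3 - <<'E'
from fit import *
c=pickle.load(open("wb.pkl","rb"))
A=[[.055,.15,.025],[-.055,.15,.025],[.055,-.15,.015],[-.055,-.15,.015]]
p0=np.load("blue.npy")
px=np.array([[178,181],[200,326],[592,170],[583,313]])/1.4
r=least_squares(lambda p:(proj(c,W(p,A)+[0,0,p[3]])-px).ravel(),[*p0,0]); print(r.x.round(4),r.fun.round(1))
b=r.x[:3]
for n,e in dict(brass=[[223,182],[241,347]],black=[[331,178],[340,346]],azure=[[438,180],[438,347]],steel=[[547,165],[538,334]]).items():
  for dz in(0,r.x[3]):
    w=unproj(c,np.array(e)/1.4,.055+dz)[:,:2]; m=w.mean(0); d=w[0]-w[1]
    q=m-b[:2]; cs,s=np.cos(b[2]),np.sin(b[2])
    print(n,m.round(4),"len",np.hypot(*d).round(4),"yaw",np.arctan2(d[1],d[0]).round(3),"rack",(cs*q[0]+s*q[1]).round(4),(-s*q[0]+cs*q[1]).round(4))
E
```

```text
[ 0.5619  0.1962  0.0936 -0.0037] [ 0.2  1.  -0.7 -0.4  1.6  0.2 -1.3 -1. ]
brass [0.5514 0.3033] len 0.1165 yaw 0.082 rack -0.0004 0.1077
brass [0.5503 0.3044] len 0.1178 yaw 0.082 rack -0.0015 0.1089
black [0.5578 0.2332] len 0.1179 yaw 0.09 rack -0.0006 0.0372
black [0.5567 0.2335] len 0.1192 yaw 0.09 rack -0.0017 0.0376
azure [0.5615 0.1639] len 0.1175 yaw 0.098 rack -0.0034 -0.032
azure [0.5605 0.1635] len 0.1188 yaw 0.098 rack -0.0045 -0.0324
steel [0.5761 0.0945] len 0.1174 yaw 0.107 rack 0.0046 -0.1025
steel [0.5752 0.0933] len 0.1187 yaw 0.107 rack 0.0036 -0.1036
```

Shaft lengths come out at 117-119 mm (true 120) and the spacing at 70 mm, so the measurements are consistent. Brass is first. I'll approach above it with the fingers at 45 mm so they clear the neighbouring shafts.

Request:
play_rows([
  [[0,0,0],[0,0,-1.5],45],
  [[-4.2,-26.4,28],[0,0,0],45],
  [[-4.2,-26.4,28],[0,0,0],45],
  [[-4.2,-26.4,28],[0,0,0],45],
  [[-4.2,-26.4,28],[0,0,0],45],
  [[0,0,0],[0,0,0],45],
  [[0,0,0],[0,0,0],45],
])

```text
time: 3.6
tool_pos: [0.5514, 0.3027, 0.1375]
ee_rot: [3.141, 0.0, 0.095]
force: [-0.4, -0.3, 1.1]
width: 0.529
grasp_force: 0.0
```

```bash
python3 - <<'E'
from fit import *
st=robot.get_state(); im=robot.snapshot("wrist"); c=cam("wrist",st); print(st["tool_pos"],st["ee_rot"],st["width"])
p=[.562,.1975,.0935]
draw(c,im,p,"pics/wb3.png",None,1.4)
E
```

```text
[0.55137812 0.30268155 0.13751938] [3.14119852e+00 2.25842391e-04 9.47708135e-02] 0.5288593016531583
```

View pics/wb3.png

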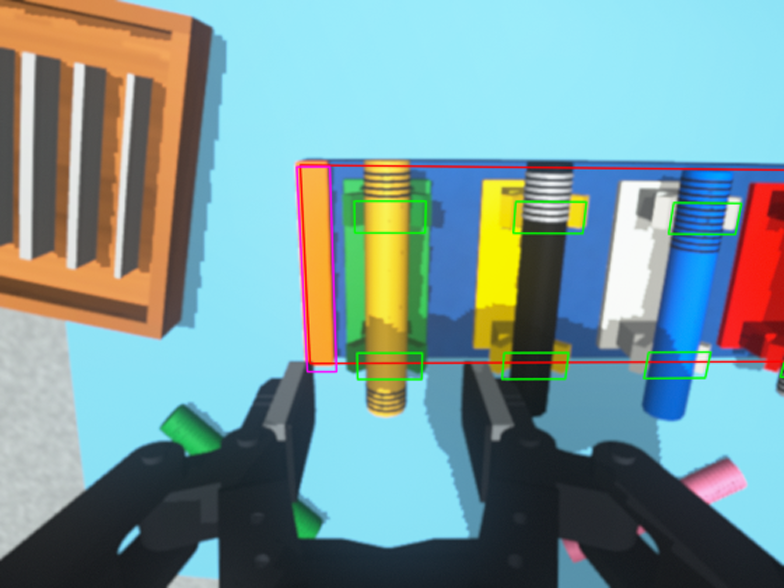

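The brass shaft at x≈386 lies midway between the fingers (mid ≈388), and its middle matches the model. I'll go down, grip and lift.

Request:
play_rows([
  [[0,0,35],[0,0,0],45],
  [[0,0,35],[0,0,0],45],
  [[0,0,25],[0,0,0],45],
  [[0,0,8],[0,0,0],45],
  [[0,0,0],[0,0,0],45],
  [[0,0,0],[0,0,0],10],
  [[0,0,0],[0,0,0],10],
  [[0,0,0],[0,0,0],10],
  [[0,0,0],[0,0,0],10],
  [[0,0,0],[0,0,0],10],
  [[0,0,0],[0,0,0],10],
], newtons=50)

```text
time: 4.75
tool_pos: [0.5521, 0.3036, 0.0364]
ee_rot: [-3.141, -0.004, 0.095]
force: [-0.5, -3.0, 7.2]
width: 0.215
grasp_force: 48.7
```

Request:
play_rows([
  [[0,0,-20],[0,0,0],10],
  [[0,0,-40],[0,0,0],10],
  [[0,0,-40],[0,0,0],10],
  [[0,0,0],[0,0,-5.6],10],
  [[-11.2,42.3,0],[0,0,0],10],
  [[-11.2,42.3,0],[0,0,0],10],
  [[-11.2,42.3,0],[0,0,0],10],
  [[-11.2,42.3,0],[0,0,0],10],
  [[-11.2,42.3,0],[0,0,0],10],
  [[-11.2,42.3,0],[0,0,0],10],
  [[-11.2,42.3,0],[0,0,0],10],
  [[-11.2,42.3,0],[0,0,0],10],
  [[-11.2,42.3,0],[0,0,0],10],
  [[-11.2,42.3,0],[0,0,0],10],
  [[-11.2,42.3,0],[0,0,0],10],
  [[-11.2,42.3,0],[0,0,0],10],
  [[-11.2,42.3,0],[0,0,0],10],
  [[-11.2,42.3,0],[0,0,0],10],
  [[0,0,0],[0,0,0],10],
  [[0,0,0],[0,0,0],10],
])

```text
time: 6.75
tool_pos: [0.5099, -0.3081, 0.1341]
ee_rot: [-3.141, 0.0, 0.191]
force: [-0.2, 0.9, -3.3]
width: 0.214
grasp_force: 49.9
```

```bash
python3 - <<'E'
from fit import *
st=robot.get_state(); im=robot.snapshot("wrist"); c=cam("wrist",st); print(st["tool_pos"],st["ee_rot"],st["width"],st["grasp_force"])
p=[.4912,-.2038,.192]
draw(c,im,p,"pics/wg3.png",None,1.4)
E
```

```text
[ 0.50992469 -0.30808883  0.13414918] [-3.14080173e+00  2.33011490e-04  1.90834497e-01] 0.21443605051114176 49.88370895385742
```

View pics/wg3.png

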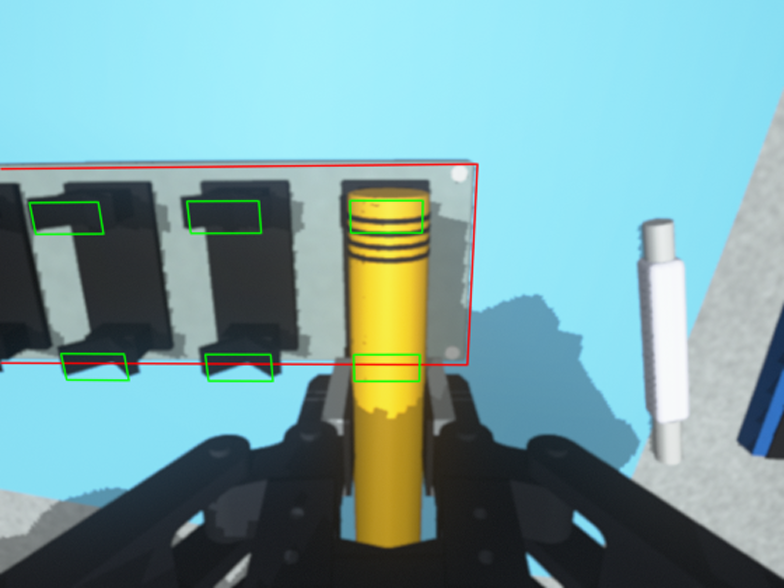

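The seat V's match the model within about 2 px, and the shaft is over the last seat. Lowering.

Request:
play_rows([
  [[0,0,30],[0,0,0],10],
  [[0,0,30],[0,0,0],10],
  [[0,0,15],[0,0,0],10],
  [[0,0,5],[0,0,0],10],
  [[0,0,5],[0,0,0],10],
  [[0,0,5],[0,0,0],10],
  [[0,0,4],[0,0,0],10],
  [[0,0,0],[0,0,0],10],
  [[0,0,0],[0,0,0],10],
])

```text
time: 7.7
tool_pos: [0.5105, -0.3077, 0.0407]
ee_rot: [3.141, -0.0, 0.192]
force: [-0.0, 0.0, -3.0]
width: 0.218
grasp_force: 49.9
```

Request:
play_rows([
  [[0,0,2],[0,0,0],10],
  [[0,0,1],[0,0,0],10],
  [[0,0,1],[0,0,0],10],
  [[0,0,0],[0,0,0],10],
  [[0,0,0],[0,0,0],10],
])

```text
time: 8.2
tool_pos: [0.5105, -0.3077, 0.0376]
ee_rot: [3.141, -0.001, 0.192]
force: [-3.6, 3.1, 6.9]
width: 0.209
grasp_force: 51.2
```

It's in contact (+7 N), within 1 mm of the height at the grasp. I'll release slowly, rise, and check.

Request:
play_rows([
  [[0,0,0],[0,0,0],22],
  [[0,0,0],[0,0,0],26],
  [[0,0,0],[0,0,0],32],
  [[0,0,0],[0,0,0],45],
  [[0,0,0],[0,0,0],45],
  [[0,0,-20],[0,0,0],45],
  [[0,0,-40],[0,0,0],45],
  [[0,0,-40],[0,0,0],45],
  [[-10,-30,0],[0,0,0],45],
  [[0,0,0],[0,0,0],45],
  [[0,0,0],[0,0,0],45],
])

```text
time: 9.3
tool_pos: [0.4948, -0.2799, 0.1364]
ee_rot: [3.141, 0.0, 0.193]
force: [-0.8, -0.1, -0.4]
width: 0.525
grasp_force: 0.0
```

```bash
python3 - <<'E'
from fit import *
st=robot.get_state(); im=robot.snapshot("wrist"); c=cam("wrist",st); print(st["tool_pos"],st["ee_rot"],st["width"],st["force"])
cv2.imwrite("pics/wg4.png",cv2.resize(im,None,fx=1.4,fy=1.4)); pickle.dump(c,open("w4.pkl","wb"))
E
```

```text
[ 0.49478393 -0.27986931  0.13641262] [3.14146940e+00 1.25512947e-05 1.92881726e-01] 0.5251952728527975 [-0.754402   -0.14493635 -0.42022714]
```

View pics/wg4.png

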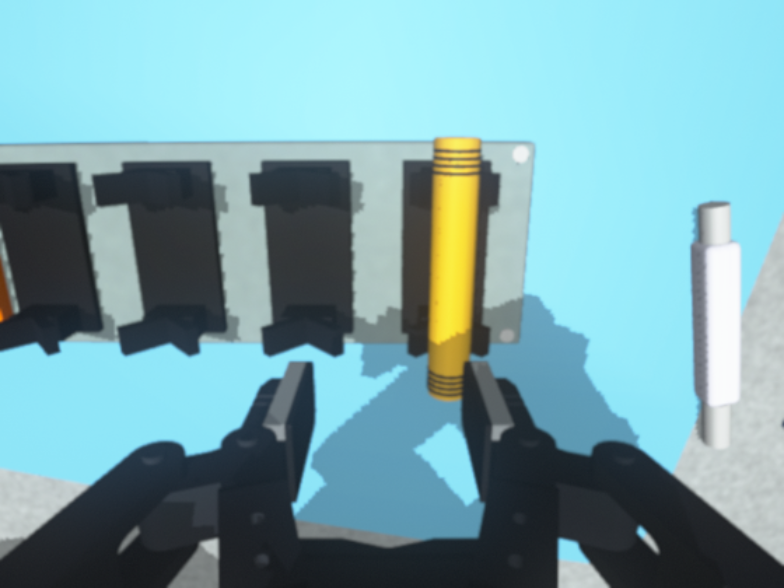

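Brass is seated in both Vs and centred: shaft x≈450, V supports 408-490. Next is black.

Request:
play_rows([
  [[0,0,0],[0,0,5.6],45],
  [[9.3,-42.1,0],[0,0,0],45],
  [[9.3,-42.1,0],[0,0,0],45],
  [[9.3,-42.1,0],[0,0,0],45],
  [[9.3,-42.1,0],[0,0,0],45],
  [[9.3,-42.1,0],[0,0,0],45],
  [[9.3,-42.1,0],[0,0,0],45],
  [[9.3,-42.1,0],[0,0,0],45],
  [[9.3,-42.1,0],[0,0,0],45],
  [[9.3,-42.1,0],[0,0,0],45],
  [[9.3,-42.1,0],[0,0,0],45],
  [[9.3,-42.1,0],[0,0,0],45],
  [[9.3,-42.1,0],[0,0,0],45],
  [[0,0,0],[0,0,0],45],
  [[0,0,0],[0,0,0],45],
  [[0,0,0],[0,0,0],45],
])

```text
time: 10.95
tool_pos: [0.5585, 0.2324, 0.1358]
ee_rot: [3.141, 0.001, 0.094]
force: [-0.4, 0.7, 0.2]
width: 0.526
grasp_force: 0.0
```

Request:
play_rows([
  [[-0.7,-1.3,30],[0,0,0],45],
  [[0,0,35],[0,0,0],45],
  [[0,0,27],[0,0,0],45],
  [[0,0,8],[0,0,0],45],
  [[0,0,0],[0,0,0],45],
  [[0,0,0],[0,0,0],45],
  [[0,0,0],[0,0,0],10],
  [[0,0,0],[0,0,0],10],
  [[0,0,0],[0,0,0],10],
  [[0,0,0],[0,0,0],10],
  [[0,0,0],[0,0,0],10],
  [[0,0,0],[0,0,0],10],
])

```text
time: 12.15
tool_pos: [0.5581, 0.2339, 0.0378]
ee_rot: [3.14, -0.002, 0.095]
force: [-0.3, -5.0, 5.4]
width: 0.213
grasp_force: 48.6
```

Request:
play_rows([
  [[0,0,-20],[0,0,0],10],
  [[0,0,-40],[0,0,0],10],
  [[0,0,-40],[0,0,0],10],
  [[0,0,0],[0,0,-5.6],10],
  [[-13.6,41.1,0],[0,0,0],10],
  [[-13.6,41.1,0],[0,0,0],10],
  [[-13.6,41.1,0],[0,0,0],10],
  [[-13.6,41.1,0],[0,0,0],10],
  [[-13.6,41.1,0],[0,0,0],10],
  [[-13.6,41.1,0],[0,0,0],10],
  [[-13.6,41.1,0],[0,0,0],10],
  [[-13.6,41.1,0],[0,0,0],10],
  [[-13.6,41.1,0],[0,0,0],10],
  [[-13.6,41.1,0],[0,0,0],10],
  [[-13.6,41.1,0],[0,0,0],10],
  [[0,0,0],[0,0,0],10],
  [[0,0,0],[0,0,0],10],
  [[0,0,0],[0,0,0],10],
])

```text
time: 13.95
tool_pos: [0.4969, -0.2368, 0.1364]
ee_rot: [-3.141, 0.0, 0.193]
force: [-0.1, 0.3, -3.1]
width: 0.217
grasp_force: 49.7
```

Request:
play_rows([
  [[0,2.3,30],[0,0,0],10],
  [[0,0,30],[0,0,0],10],
  [[0,0,17],[0,0,0],10],
  [[0,0,6],[0,0,0],10],
  [[0,0,5],[0,0,0],10],
  [[0,0,5],[0,0,0],10],
  [[0,0,3],[0,0,0],10],
  [[0,0,2],[0,0,0],10],
  [[0,0,0],[0,0,0],10],
  [[0,0,0],[0,0,0],10],
])

```text
time: 14.95
tool_pos: [0.4977, -0.2399, 0.04]
ee_rot: [3.14, -0.001, 0.193]
force: [-2.6, 3.4, 9.7]
width: 0.211
grasp_force: 51.0
```

Request:
play_rows([
  [[0,-1,0.5],[0,0,0],10],
  [[0,-0.5,1],[0,0,0],10],
  [[0,0,0],[0,0,0],10],
  [[0,0,0],[0,0,0],10],
])

```text
time: 15.35
tool_pos: [0.4978, -0.2388, 0.0389]
ee_rot: [3.139, -0.002, 0.192]
force: [-3.1, 2.8, 11.6]
width: 0.218
grasp_force: 51.4
```

Request:
play_rows([
  [[0,0,0],[0,0,0],22],
  [[0,0,0],[0,0,0],26],
  [[0,0,0],[0,0,0],32],
  [[0,0,0],[0,0,0],45],
  [[0,0,0],[0,0,0],45],
  [[0,0,-20],[0,0,0],45],
  [[0,0,-40],[0,0,0],45],
  [[0,0,-40],[0,0,0],45],
  [[0,0,0],[0,0,5.6],45],
  [[11.2,-43.9,0],[0,0,0],45],
  [[11.2,-43.9,0],[0,0,0],45],
  [[11.2,-43.9,0],[0,0,0],45],
  [[11.2,-43.9,0],[0,0,0],45],
  [[11.2,-43.9,0],[0,0,0],45],
  [[11.2,-43.9,0],[0,0,0],45],
  [[11.2,-43.9,0],[0,0,0],45],
  [[11.2,-43.9,0],[0,0,0],45],
  [[11.2,-43.9,0],[0,0,0],45],
  [[0,0,0],[0,0,0],45],
  [[0,0,0],[0,0,0],45],
])

```text
time: 17.35
tool_pos: [0.5599, 0.165, 0.1365]
ee_rot: [3.141, 0.001, 0.097]
force: [0.3, -0.1, 0.5]
width: 0.527
grasp_force: 0.0
```

```bash
python3 - <<'E'
from h import *
im=robot.snapshot("side"); st=robot.get_state(); print(st["tool_pos"],st["ee_rot"])
cv2.imwrite("pics/s1.png",cv2.resize(im[100:260,140:420],None,fx=2.8,fy=2.8,interpolation=cv2.INTER_CUBIC))
E
```

```text
[0.55997355 0.16403496 0.13658494] [3.14130849e+00 5.74350029e-04 9.49236372e-02]
```

View pics/s1.png

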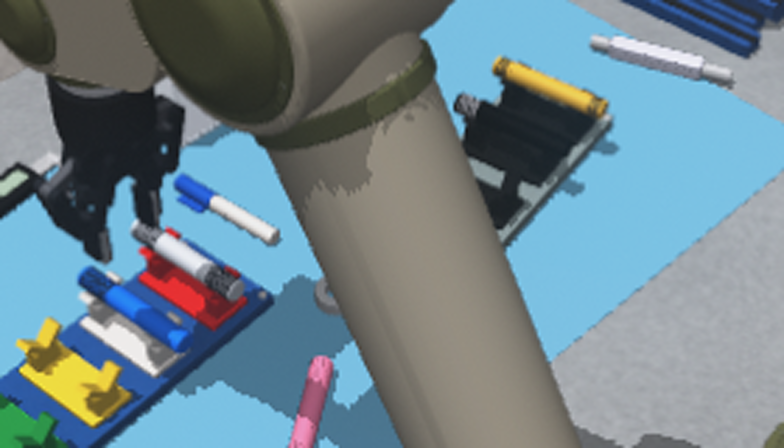

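Brass and black lie in the last two grey seats. Azure is next, and the gripper is right above it.

Request:
play_rows([
  [[1.3,0,30],[0,0,0],45],
  [[0,0,35],[0,0,0],45],
  [[0,0,27],[0,0,0],45],
  [[0,0,8],[0,0,0],45],
  [[0,0,0],[0,0,0],45],
  [[0,0,0],[0,0,0],45],
  [[0,0,0],[0,0,0],10],
  [[0,0,0],[0,0,0],10],
  [[0,0,0],[0,0,0],10],
  [[0,0,0],[0,0,0],10],
  [[0,0,0],[0,0,0],10],
  [[0,0,0],[0,0,0],10],
])

```text
time: 18.6
tool_pos: [0.5621, 0.1639, 0.0382]
ee_rot: [3.141, -0.002, 0.095]
force: [-0.8, -4.2, 7.4]
width: 0.216
grasp_force: 48.7
```

Request:
play_rows([
  [[0,0,-20],[0,0,0],10],
  [[0,0,-40],[0,0,0],10],
  [[0,0,-40],[0,0,0],10],
  [[0,0,0],[0,0,-5.6],10],
  [[-17.5,39.1,0],[0,0,0],10],
  [[-17.5,39.1,0],[0,0,0],10],
  [[-17.5,39.1,0],[0,0,0],10],
  [[-17.5,39.1,0],[0,0,0],10],
  [[-17.5,39.1,0],[0,0,0],10],
  [[-17.5,39.1,0],[0,0,0],10],
  [[-17.5,39.1,0],[0,0,0],10],
  [[-17.5,39.1,0],[0,0,0],10],
  [[0,0,0],[0,0,0],10],
  [[0,0,0],[0,0,0],10],
  [[0,0,0],[0,0,0],10],
])

```text
time: 20.1
tool_pos: [0.4839, -0.1684, 0.137]
ee_rot: [-3.141, -0.0, 0.193]
force: [0.3, -0.0, -1.5]
width: 0.212
grasp_force: 49.2
```

Request:
play_rows([
  [[0,0.8,30],[0,0,0],10],
  [[0,0,30],[0,0,0],10],
  [[0,0,17],[0,0,0],10],
  [[0,0,6],[0,0,0],10],
  [[0,0,5],[0,0,0],10],
  [[0,0,5],[0,0,0],10],
  [[0,0,3],[0,0,0],10],
  [[0,0,2],[0,0,0],10],
  [[0,0,0],[0,0,0],10],
  [[0,0,0],[0,0,0],10],
])

```text
time: 21.1
tool_pos: [0.4842, -0.1701, 0.0394]
ee_rot: [3.141, -0.001, 0.192]
force: [-1.2, 2.1, 4.0]
width: 0.213
grasp_force: 49.7
```

Request:
play_rows([
  [[0,-0.5,1],[0,0,0],10],
  [[0,0,0],[0,0,0],10],
  [[0,0,0],[0,0,0],10],
])

```text
time: 21.4
tool_pos: [0.4842, -0.1697, 0.0389]
ee_rot: [3.14, -0.001, 0.192]
force: [-3.5, 2.7, 11.1]
width: 0.213
grasp_force: 50.6
```

Request:
play_rows([
  [[0,0,0],[0,0,0],22],
  [[0,0,0],[0,0,0],26],
  [[0,0,0],[0,0,0],32],
  [[0,0,0],[0,0,0],45],
  [[0,0,0],[0,0,0],45],
  [[0,0,-20],[0,0,0],45],
  [[0,0,-40],[0,0,0],45],
  [[0,0,-40],[0,0,0],45],
  [[0,0,0],[0,0,5.6],45],
  [[16.6,-36.3,0],[0,0,0],45],
  [[16.6,-36.3,0],[0,0,0],45],
  [[16.6,-36.3,0],[0,0,0],45],
  [[16.6,-36.3,0],[0,0,0],45],
  [[16.6,-36.3,0],[0,0,0],45],
  [[16.6,-36.3,0],[0,0,0],45],
  [[16.6,-36.3,0],[0,0,0],45],
  [[0,0,0],[0,0,0],45],
  [[0,0,0],[0,0,0],45],
  [[0,0,0],[0,0,0],45],
])

```text
time: 23.3
tool_pos: [0.5753, 0.0935, 0.1377]
ee_rot: [3.141, 0.0, 0.094]
force: [-0.5, -0.3, -0.0]
width: 0.525
grasp_force: 0.0
```

Request:
play_rows([
  [[0.5,-1,30],[0,0,0],45],
  [[0,0,35],[0,0,0],45],
  [[0,0,27],[0,0,0],45],
  [[0,0,8],[0,0,0],45],
  [[0,0,0],[0,0,0],45],
  [[0,0,0],[0,0,0],45],
  [[0,0,0],[0,0,0],10],
  [[0,0,0],[0,0,0],10],
  [[0,0,0],[0,0,0],10],
  [[0,0,0],[0,0,0],10],
  [[0,0,0],[0,0,0],10],
  [[0,0,0],[0,0,0],10],
])

```text
time: 24.5
tool_pos: [0.5766, 0.095, 0.0392]
ee_rot: [3.141, -0.002, 0.095]
force: [-0.9, -3.0, 5.5]
width: 0.216
grasp_force: 48.6
```

Request:
play_rows([
  [[0,0,-20],[0,0,0],10],
  [[0,0,-40],[0,0,0],10],
  [[0,0,-40],[0,0,0],10],
  [[0,0,0],[0,0,-5.6],10],
  [[-23.5,28.7,0],[0,0,0],10],
  [[-23.5,28.7,0],[0,0,0],10],
  [[-23.5,28.7,0],[0,0,0],10],
  [[-23.5,28.7,0],[0,0,0],10],
  [[-23.5,28.7,0],[0,0,0],10],
  [[-23.5,28.7,0],[0,0,0],10],
  [[0,0,0],[0,0,0],10],
  [[0,0,0],[0,0,0],10],
  [[0,0,0],[0,0,0],10],
])

```text
time: 25.8
tool_pos: [0.4707, -0.1, 0.138]
ee_rot: [-3.141, -0.0, 0.193]
force: [-0.4, -0.1, -2.3]
width: 0.217
grasp_force: 49.6
```

Request:
play_rows([
  [[0,0.5,30],[0,0,0],10],
  [[0,0,30],[0,0,0],10],
  [[0,0,17],[0,0,0],10],
  [[0,0,6],[0,0,0],10],
  [[0,0,5],[0,0,0],10],
  [[0,0,5],[0,0,0],10],
  [[0,0,3],[0,0,0],10],
  [[0,0,2],[0,0,0],10],
  [[0,0,0],[0,0,0],10],
  [[0,0,0],[0,0,0],10],
])

```text
time: 26.8
tool_pos: [0.4708, -0.1011, 0.0402]
ee_rot: [3.141, -0.001, 0.192]
force: [-0.6, 1.5, 0.2]
width: 0.21
grasp_force: 49.8
```

Request:
play_rows([
  [[0,0,1],[0,0,0],10],
  [[0,0,0.5],[0,0,0],10],
  [[0,0,0],[0,0,0],10],
  [[0,0,0],[0,0,0],10],
])

```text
time: 27.2
tool_pos: [0.4709, -0.1011, 0.0399]
ee_rot: [3.14, -0.002, 0.193]
force: [-5.0, 3.6, 18.0]
width: 0.215
grasp_force: 51.9
```

Request:
play_rows([
  [[0,0,-0.5],[0,0,0],10],
  [[0,0,0],[0,0,0],22],
  [[0,0,0],[0,0,0],26],
  [[0,0,0],[0,0,0],32],
  [[0,0,0],[0,0,0],45],
  [[0,0,0],[0,0,0],45],
  [[0,0,-20],[0,0,0],45],
  [[0,0,-40],[0,0,0],45],
  [[0,0,-40],[0,0,0],45],
  [[8,27,-40],[0,0,0],45],
  [[8,27,-30],[0,0,0],45],
  [[8,27,-20],[0,0,0],45],
  [[8,27,-20],[0,0,0],45],
  [[0,0,0],[0,0,0],45],
  [[0,0,0],[0,0,0],45],
])

```text
time: 28.7
tool_pos: [0.5224, -0.201, 0.2482]
ee_rot: [-3.141, 0.001, 0.192]
force: [0.8, -0.2, -0.4]
width: 0.525
grasp_force: 0.0
```

```bash
python3 - <<'E'
from fit import *
st=robot.get_state(); im=robot.snapshot("wrist"); c=cam("wrist",st); print(st["tool_pos"],st["ee_rot"],st["grasp_force"])
draw(c,im,[.491,-.204,.192],"pics/fin.png",None,1.4)
E
```

```text
[ 0.5223556  -0.20095483  0.24819042] [-3.14075157e+00  5.89516452e-04  1.91719114e-01] 0.0
```

View pics/fin.png

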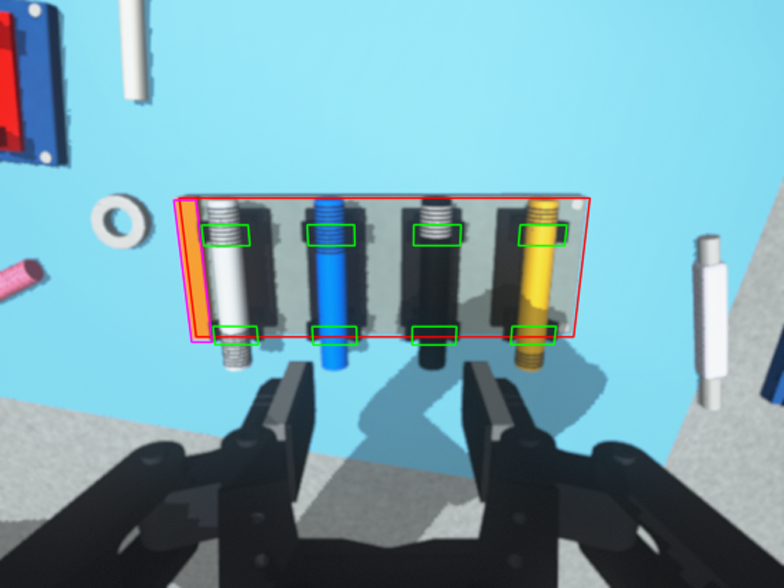

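All four shafts are aligned in their seats in reverse order: steel (230,285), azure (331,285), black (434,285), brass (536,285). They're centred endwise and the robot is clear, so I'm handing in.

```bash
python3 -c "
from plant import robot
print(robot.close_job())"
```

```text
the job is handed in; nothing more can be done
None
```

I moved all four shafts to the grey rack in reverse order (from its orange strip: steel, azure, black, brass), seated, centred and released, and handed the job in after about 29 s; the hand-in gave no verdict.

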